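# Put four mixed-up camera parts back on their own turntable pads

### The job

The four camera parts on the turntable have been put on each other's pads: sort them so that the brass focusing knob stands on the yellow pad, the black lens cap on the red, the chrome viewing hood on the blue and the leaf shutter on the green, each upright and centred on its pad. Use the empty black pad as the parking spot while you swap them, and leave it empty at the end. Set every part down gently rather than dropping it, and do not disturb the jar of screws in the middle.

Things in the scene. Friction and masses are not known exactly. Their poses are not given: they have to be found in the camera images.
- knob: Brass focusing knob, a plain upright round disc 36 mm in diameter and 24 mm high with fine knurling, top edge bevelled; about 70 g. Upright and loose; starts on a coloured pad that is not its own. Origin: centre of its underside, z up.
- cap: Black bakelite lens cap, a round disc 46 mm in diameter and 18 mm high; about 30 g. Upright and loose; starts on a coloured pad that is not its own. Origin: centre of its underside, z up.
- hood: Chrome viewing hood, a rigid square-cornered box open at the top with a pale screen inside at the bottom: 54 mm along its x, 46 mm along its y, 40 mm high, walls 3 mm; about 90 g. Can be gripped from above across its outer sides; starts at any yaw and may end at any yaw. Upright and loose; starts on a coloured pad that is not its own. Origin: centre of its underside, z up.
- shutter: Leaf shutter, a round aluminium drum 52 mm in diameter and 22 mm high with a black face with dark blades on top; about 110 g. Upright and loose; starts on a coloured pad that is not its own. Origin: centre of its underside, z up.
- pad_yellow: Yellow disc, 80 mm across and 3 mm thick, fixed on the aluminium turntable (a locked, level disc 344 mm across, top 30 mm above the desk, fixed during a run). Origin: centre of its underside, z up, so its upper face is 3 mm above the origin, 33 mm above the desk. Its centre is about 120 mm from the turntable's middle and about 140 mm from the next pads, which are in any order round the ring. Home of the focusing knob.
- pad_red: Red disc, 80 mm across and 3 mm thick, fixed on the aluminium turntable (a locked, level disc 344 mm across, top 30 mm above the desk, fixed during a run). Origin: centre of its underside, z up, so its upper face is 3 mm above the origin, 33 mm above the desk. Its centre is about 120 mm from the turntable's middle and about 140 mm from the next pads, which are in any order round the ring. Home of the lens cap.
- pad_blue: Blue disc, 80 mm across and 3 mm thick, fixed on the aluminium turntable (a locked, level disc 344 mm across, top 30 mm above the desk, fixed during a run). Origin: centre of its underside, z up, so its upper face is 3 mm above the origin, 33 mm above the desk. Its centre is about 120 mm from the turntable's middle and about 140 mm from the next pads, which are in any order round the ring. Home of the viewing hood.
- pad_green: Green disc, 80 mm across and 3 mm thick, fixed on the aluminium turntable (a locked, level disc 344 mm across, top 30 mm above the desk, fixed during a run). Origin: centre of its underside, z up, so its upper face is 3 mm above the origin, 33 mm above the desk. Its centre is about 120 mm from the turntable's middle and about 140 mm from the next pads, which are in any order round the ring. Home of the leaf shutter.
- pad_black: Black rubber disc, 80 mm across and 3 mm thick, fixed on the aluminium turntable (a locked, level disc 344 mm across, top 30 mm above the desk, fixed during a run). Origin: centre of its underside, z up, so its upper face is 3 mm above the origin, 33 mm above the desk. Its centre is about 120 mm from the turntable's middle and about 140 mm from the next pads, which are in any order round the ring. Empty at the start: the parking spot.
- jar: Small closed amber glass jar of screws with a white lid, 34 mm in diameter and 45 mm high, loose, standing near the middle of the turntable; to be left alone. Origin: centre of its underside, z up.
Not all that is in view belongs to the job. What is shaped like the cap but pink is not meant.

How it is judged (in metres and radians):
On the way:
1. One of the four parts has been set down and released on the empty black pad (((horizontal distance between knob and pad_black below 0.02 m and z of knob in the frame of pad_black below 0.007 m and angle between knob's own z axis and vertical below 0.12 rad and linear speed of knob below 0.02 m/s and contact force between the fingers and knob below 0.05 N) or (horizontal distance between cap and pad_black below 0.02 m and z of cap in the frame of pad_black below 0.007 m and angle between cap's own z axis and vertical below 0.12 rad and linear speed of cap below 0.02 m/s and contact force between the fingers and cap below 0.05 N) or (horizontal distance between hood and pad_black below 0.02 m and z of hood in the frame of pad_black below 0.007 m and angle between hood's own z axis and vertical below 0.12 rad and linear speed of hood below 0.02 m/s and contact force between the fingers and hood below 0.05 N) or (horizontal distance between shutter and pad_black below 0.02 m and z of shutter in the frame of pad_black below 0.007 m and angle between shutter's own z axis and vertical below 0.12 rad and linear speed of shutter below 0.02 m/s and contact force between the fingers and shutter below 0.05 N))), for 0.2 s.
At the end, for the whole second after the job is handed in: Knob on yellow, cap on red, hood on blue, shutter on green pad: each resting on it, upright within 0.12 rad, centre within 12 mm of the pad's, released, at rest. No part within 60 mm of the black pad's centre. Jar upright (0.1 rad) and within 12 mm of its start (horizontal distance between knob and pad_yellow below 0.012 m and z of knob in the frame of pad_yellow below 0.007 m and angle between each of knob, cap, hood, shutter's own z axis and vertical below 0.12 rad and linear speed of each of knob, cap, hood, shutter below 0.02 m/s and horizontal distance between cap and pad_red below 0.012 m and z of cap in the frame of pad_red below 0.007 m and horizontal distance between hood and pad_blue below 0.012 m and z of hood in the frame of pad_blue below 0.007 m and horizontal distance between shutter and pad_green below 0.012 m and z of shutter in the frame of pad_green below 0.007 m and horizontal distance between each of knob, cap, hood, shutter and pad_black above 0.06 m and distance of jar from where it was at the start of the episode below 0.012 m and angle between jar's own z axis and vertical below 0.1 rad); the robot touches nothing.
It fails at once if The jar of screws is knocked or moved (more than 12 mm, or tipped) (distance of jar from where it was at the start of the episode above 0.012 m or angle between jar's own z axis and vertical above 0.3 rad).
It fails at once if The focusing knob is dropped: let go with its underside more than 27 mm above the pads (height (world z) of knob above 0.06 m and contact force between the fingers and knob below 0.02 N).
It fails at once if The lens cap is dropped: let go with its underside more than 27 mm above the pads (height (world z) of cap above 0.06 m and contact force between the fingers and cap below 0.02 N).
It fails at once if The viewing hood is dropped: let go with its underside more than 27 mm above the pads (height (world z) of hood above 0.06 m and contact force between the fingers and hood below 0.02 N).
It fails at once if The leaf shutter is dropped: let go with its underside more than 27 mm above the pads (height (world z) of shutter above 0.06 m and contact force between the fingers and shutter below 0.02 N).
It also fails if it takes over 125 s, if anything falls off the work surface, if the arm or the gripper's body presses on something with over 40 N, if the wrist force passes 120 N, or if a joint passes its speed limit or range.

### The arm

A 6-joint arm with a two-finger parallel gripper is mounted at the origin on the work surface. World frame = base frame: x ahead of the robot, y to its left, z up, the work surface at z = 0. Lengths are in m, angles in degrees, forces in N, time in s.
With the tool pointing down it reaches from about 0.25 to 0.725 m from the base axis. Payload 9.7 kg.
Tool frame: the origin (TCP) lies on the centre line of the jaws, within the pads' length; the fingertips stand bot.nose_length ahead of it and the grasp point (between the pads) lies 11 mm behind it (bot.nose_length is the distance from the TCP to the fingertips, in m); z points along the fingers, y is the line along which they close (so a half turn about z gives the same grasp; the last joint's range is limited). The gripper opens to 85 mm and grips with 20 to 120 N. Pads are 22 mm wide; open, the fingers measure 114 mm over their backs; the gripper's body (76 mm by 85 mm) begins 54 mm behind the grasp point. The pads swing forward as they close: fully open they stand 13 mm farther back than shut.
Start: joints at [0, 4.979, 10.078, 95.1, 0, 90], TCP at [0.55, -0, 0.239] pointing down, gripper open.
Joint ranges: [-179.16, 179.16], [-48.56, 103.87], [-65.8, 70.77], [-126.05, 130.52], [-82.76, 87.17], [-180, 180]. Speed limits (degrees/s): [127.2, 127.2, 147.25, 180, 180, 180].

### API

Orientations are given as [roll, pitch, yaw] about the fixed x, y, z axes, in that order (R = Rz(yaw) Ry(pitch) Rx(roll)).
In Python, from workcell import bot gives the robot as it stands. The module is installed in compiled form; this text tells all that it offers.
- The arm moves only by the shell command python3 -m inch 'ROWS' [OPENING] [FORCE]. ROWS is JSON, a list of rows, each a list of 4 numbers: the shift along the world's x, y, z in cm, then the turn about the world's z in degrees. A call has exactly 8 rows; each row is the pose to reach, as a shift and turn from the pose commanded when the call began; what a row does not reach only later rows make up. A row lasts 1/8 s, in which the tool goes at most 62.5 mm and 10.7 degrees, less where a joint would pass 70% of its speed; a pose out of reach is approached as far as the arm can. A call with a gripper value outside its range is refused whole. OPENING is the finger opening in cm, from 0 to 8.54, set as the call begins (- or left out, the last holds). The fingers move at their own pace and stop on an object; FORCE is the grip in N (left out, the last holds). Time passes only in rows, so rows that repeat a pose let the fingers close, or fill a call up. It gives the time, the measured TCP pose, the force, the opening and the grip force at its end, in the units of the state.
- bot.get_obs(): the state, without advancing time (a new reading comes with each control period).
- bot.camera(name): name is "scene" or "side" or "wrist"; returns a dict with "img" (400x640x3 uint8, red, green, blue), "fovy" (degrees; the focal length in pixels is half the picture's height over the tangent of half this angle, whatever the lens; pixels are square), "cx", "cy" (the principal point, pixels), "R" (3x3) and "t" (3): a world point X has camera coordinates R X + t; the wrist camera has in their place "mount" (4x4, takes a point from camera to tool coordinates, whose origin is the TCP and whose axes are the flange's). Camera axes: x right, y down, z forward; pixel columns grow to the right and rows downward; lengths in m; the calibration is good to about 2 mm. A picture is of the moment at which its call begins: read the wrist's pose just before it. There is no depth.
- bot.job_done(): hands the job in; it is judged then, once.
Trained networks look in a picture, given as the dict that the camera call returned (one of the last four; its "shot" number tells which), for a name from the list of things; names that differ only in an ending like _2 or _b are one class to them, and where a whole thing is asked for, a point or a joint stands for the part that bears it (a point fixed in the world has none). Each returns a list of dicts, best first, with "score" (0 to 1); they miss things now and then, are a little off and sometimes report something else, mostly with a low value. They report only what shows in the picture. A call takes as long as a camera call. They do not tell look-alikes from the thing itself.
- bot.find_in(thing, picture): "point" ([column, row] in pixels, amid what is visible of it).
- bot.landmark_of(thing, picture): "point" ([column, row] in pixels: a listed point, or the origin of a listed thing).
The state is a dict: "time": time; "q": joint angles; "qd": joint speeds; "joint_efforts": joint torques, N m; "ee_pos": TCP position; "tcp_rot": TCP orientation; "wrist_force": force on the tool from outside, world axes, zero at the start; "torque": the same for the moment, N m; "opening": finger opening in m; "grasp_force": force on a finger pad.
Only numpy, scipy, OpenCV 4.12 (cv2) and the standard library are available. Lean on these libraries where they do the work, as an engineer would, in place of code of your own. Each camera call takes 0.05 s, during which the arm holds its last target. There are 200 camera calls.

## Working session

There is one attempt and no reset: what is moved stays moved. The work goes in short steps, Python scripts to look and compute and a shell command to move; the robot and the scene stay as the last step left them, time stands still between calls to the robot, and variables do not carry over. Pictures are saved under pics/ and viewed, at most 14 in all, crops included, and the job is handed in when it is done.

```bash
mkdir -p pics; cat > h.py <<'E'
import numpy as np, cv2
from workcell import bot
from scipy.spatial.transform import Rotation as Ro
def cam(name):
    o=bot.get_obs(); c=bot.camera(name)
    if name=="wrist":
        M=np.array(c["mount"]); rot=np.array(o["tcp_rot"])
        Rt=rot if rot.shape==(3,3) else Ro.from_euler("xyz",rot,degrees=True).as_matrix()
        Rw=Rt@M[:3,:3]; p=Rt@M[:3,3]+np.array(o["ee_pos"])
        c["_R"]=Rw.T; c["_t"]=-Rw.T@p
    else: c["_R"]=np.array(c["R"]); c["_t"]=np.array(c["t"])
    return c
def ray(c,px,z):
    f=c["img"].shape[0]/2/np.tan(np.radians(c["fovy"])/2)
    d=c["_R"].T@np.array([(px[0]-c["cx"])/f,(px[1]-c["cy"])/f,1]); o=-c["_R"].T@c["_t"]
    return o+d*(z-o[2])/d[2]
def save(c,n): cv2.imwrite(f"pics/{n}.png",cv2.cvtColor(c["img"],cv2.COLOR_RGB2BGR))
E
python3 - <<'E'
from h import *
o=bot.get_obs(); print({k:np.round(o[k],3).tolist() for k in("time","ee_pos","tcp_rot","opening")},bot.nose_length)
Z=dict(knob=.033,cap=.033,hood=.033,shutter=.033,jar=.03,pad_yellow=.03,pad_red=.03,pad_blue=.03,pad_green=.03,pad_black=.03)
for n in("scene","side"):
    c=cam(n); save(c,n+"0"); print(n,-c["_R"].T@c["_t"])
    for k,z in Z.items():
        for r in bot.landmark_of(k,c)[:2]: print(k,round(r["score"],2),np.round(r["point"]),np.round(ray(c,r["point"],z),3))
c=cam("wrist"); save(c,"wrist0")
E
```

```text
{'time': 0.0, 'ee_pos': [0.55, 0.0, 0.239], 'tcp_rot': [-179.924, -0.0, 90.0], 'opening': 0.086} 0.008
scene [ 0.88119511 -0.24073401  0.62385969]
knob 0.64 [404. 194.] [0.651 0.144 0.033]
cap 0.72 [363. 250.] [0.69  0.    0.033]
cap 0.65 [212. 292.] [ 0.59  -0.245  0.033]
hood 0.78 [290. 166.] [0.454 0.015 0.033]
shutter 0.67 [358. 155.] [0.52  0.142 0.033]
shutter 0.55 [360. 249.] [ 0.685 -0.002  0.033]
jar 0.75 [339. 199.] [0.579 0.039 0.03 ]
pad_yellow 0.68 [358. 155.] [0.518 0.144 0.03 ]
pad_red 0.69 [292. 170.] [0.464 0.012 0.03 ]
pad_blue 0.88 [403. 202.] [0.661 0.131 0.03 ]
pad_green 0.62 [362. 250.] [0.688 0.    0.03 ]
pad_black 0.63 [286. 230.] [ 0.57  -0.079  0.03 ]
side [ 0.1901889  -0.42241398  0.52419266]
knob 0.53 [346. 175.] [ 0.691 -0.008  0.033]
cap 0.73 [403. 289.] [ 0.542 -0.265  0.033]
cap 0.73 [233. 179.] [0.51  0.145 0.033]
hood 0.89 [249. 222.] [0.457 0.019 0.033]
hood 0.55 [250. 223.] [0.456 0.014 0.033]
shutter 0.69 [236. 180.] [0.513 0.139 0.033]
jar 0.77 [293. 187.] [0.585 0.041 0.03 ]
pad_yellow 0.62 [233. 177.] [0.515 0.154 0.03 ]
pad_yellow 0.55 [289. 154.] [0.66 0.14 0.03]
pad_red 0.72 [253. 223.] [0.462 0.015 0.03 ]
pad_blue 0.6 [291. 156.] [0.656 0.129 0.03 ]
pad_green 0.55 [344. 176.] [ 0.69  -0.003  0.03 ]
pad_black 0.94 [331. 221.] [ 0.571 -0.081  0.03 ]
```

View pics/scene0.png

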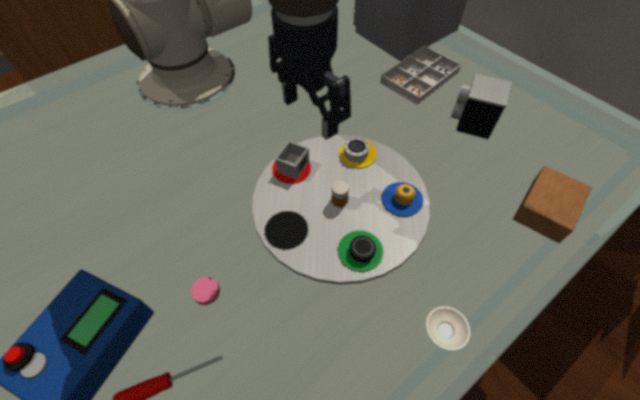

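View pics/wrist0.png

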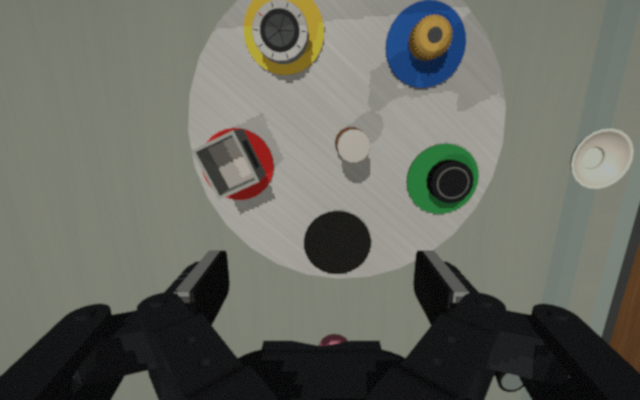

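The scene shows the hood on red (292,170), the shutter on yellow (358,155), the knob on blue (403,200), the cap on green (362,250) and black empty (286,230). The pink disc at (205,291) is a decoy. This is a single 4-cycle: park the knob, then hood→blue, cap→red, shutter→green, knob→yellow.

```bash
cat >> h.py <<'E'
PADS=["yellow","red","blue","green","black"]
def circ(c,col,z=.033):
    "pad centre: robust fit of an R=40mm circle to the coloured mask boundary"
    hsv=cv2.cvtColor(c["img"],cv2.COLOR_RGB2HSV)
    lo,hi={"yellow":((22,150,90),(34,255,255)),"blue":((100,120,60),(125,255,255)),"green":((55,110,50),(85,255,255)),"red":((0,150,80),(8,255,255)),"black":((0,0,0),(180,90,45))}[col]
    return cv2.inRange(hsv,lo,hi)|(cv2.inRange(hsv,(174,190,80),(180,255,255)) if col=="red" else 0)
def padfit(c,col,guess,z=.033):
    from scipy.optimize import least_squares
    m=circ(c,col); cn,_=cv2.findContours(m,cv2.RETR_EXTERNAL,cv2.CHAIN_APPROX_NONE)
    P=np.array([ray(c,p,z)[:2] for k in cn for p in k[:,0]])
    r=np.linalg.norm(P-guess,axis=1); P=P[(r<.055)&(r>.03)]
    s=least_squares(lambda g:np.linalg.norm(P-g,axis=1)-.04,guess,loss="soft_l1",f_scale=.001)
    return s.x,len(P)
E
cat > m.py <<'E'
from h import *
G=dict(yellow=(.516,.147),red=(.463,.014),blue=(.659,.130),green=(.689,-.001),black=(.57,-.08))
for n in("scene","side","wrist"):
    c=cam(n)
    for k in PADS:
        try: x,N=padfit(c,k,np.array(G[k])); print(n,k,np.round(x,4),N)
        except Exception as e: print(n,k,"x")
    if n=="wrist":
        for k,z in dict(knob=.033,cap=.033,hood=.033,shutter=.033,jar=.03).items():
            for r in bot.landmark_of(k,c)[:2]: print(k,round(r["score"],2),np.round(r["point"]),np.round(ray(c,r["point"],z),4))
E
python3 m.py
```

```text
scene yellow [0.5137 0.1479] 88
scene red [0.4574 0.0162] 70
scene blue [0.6549 0.1337] 99
scene green [ 0.6861 -0.0034] 116
scene black [ 0.5686 -0.0798] 108
side yellow [0.5166 0.1588] 22
side red [0.4599 0.0198] 71
side blue [0.6576 0.1346] 53
side green [0.6887 0.0019] 69
side black [ 0.5708 -0.0794] 97
wrist yellow [0.5137 0.1501] 283
wrist red [0.4555 0.0166] 169
wrist blue [0.6536 0.1373] 214
wrist green [0.6845 0.0013] 196
wrist black [ 0.5684 -0.0753] 177
knob 0.95 [425.  45.] [0.6531 0.1378 0.033 ]
knob 0.26 [235. 159.] [0.4549 0.0241 0.033 ]
cap 0.94 [443. 180.] [0.6856 0.0011 0.033 ]
cap 0.63 [335. 348.] [ 0.5678 -0.2232  0.033 ]
shutter 0.77 [280.  35.] [0.509  0.1469 0.033 ]
jar 0.55 [346. 141.] [0.5767 0.0434 0.03  ]
```

```bash
python3 -m inch '[[4,5,0,0],[8,10,0,0],[10.3,13.6,0,0],[10.3,13.6,-4,0],[10.3,13.6,-8,0],[10.3,13.6,-12,0],[10.3,13.6,-12,0],[10.3,13.6,-12,0]]' 7.5 30
python3 - <<'E'
from h import *
c=cam("wrist"); save(c,"w1")
for r in bot.landmark_of("knob",c)[:1]: print(r["score"],r["point"],ray(c,r["point"],.033))
E
```

```text
time: 2.55
ee_pos: [0.6535, 0.1361, 0.1212]
tcp_rot: [179.9, -0.0, 90.0]
wrist_force: [0.9, 0.2, 0.2]
opening: 0.0748
grasp_force: 0.0
0.76 [320.1, 205.6] [0.65242929 0.14119411 0.033     ]
```

View pics/w1.png

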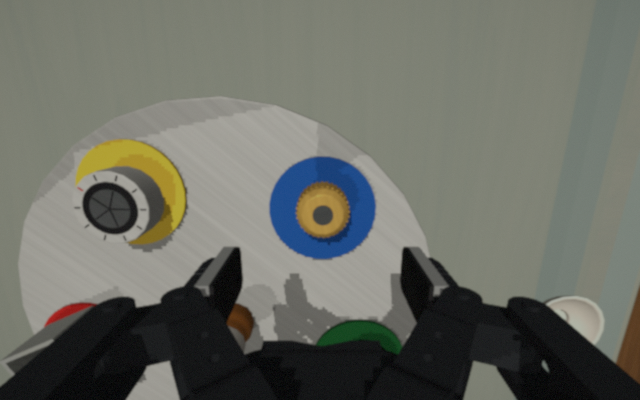

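The wrist view shows the knob at (323,212) on the blue pad, about 3 mm further in +y. I'll descend and grip.

```bash
python3 -m inch '[[0,0.3,-2.5,0],[0,0.3,-5,0],[0,0.3,-6.5,0],[0,0.3,-7.2,0],[0,0.3,-7.6,0],[0,0.3,-7.6,0],[0,0.3,-7.6,0],[0,0.3,-7.6,0]]' 7.5 30
python3 -m inch '[[0,0,0,0],[0,0,0,0],[0,0,0,0],[0,0,0,0],[0,0,0,0],[0,0,0,0],[0,0,0,0],[0,0,0,0]]' 0 30
```

```text
time: 3.65
ee_pos: [0.6532, 0.1391, 0.0438]
tcp_rot: [180.0, -0.0, 90.0]
wrist_force: [0.6, -0.8, 0.6]
opening: 0.0749
grasp_force: 0.0
time: 4.65
ee_pos: [0.6531, 0.139, 0.0436]
tcp_rot: [180.0, -0.0, 90.0]
wrist_force: [-0.5, -0.8, 5.1]
opening: 0.0344
grasp_force: 30.4
```

```bash
python3 -m inch '[[0,0,2,0],[0,0,6,0],[0,0,10,0],[-2,-5,10,0],[-4,-10,10,0],[-6,-15,10,0],[-8.4,-20,10,0],[-8.4,-21.7,10,0]]'
python3 -m inch '[[0,0,0,0],[0,0,-4,0],[0,0,-7,0],[0,0,-8.5,0],[0,0,-9.4,0],[0,0,-9.8,0],[0,0,-9.9,0],[0,0,-9.9,0]]'
```

```text
time: 5.65
ee_pos: [0.5678, -0.0804, 0.1447]
tcp_rot: [180.0, 0.0, 89.9]
wrist_force: [-0.2, 0.4, 0.1]
opening: 0.0346
grasp_force: 30.3
time: 6.65
ee_pos: [0.5694, -0.0781, 0.045]
tcp_rot: [179.9, 0.0, 90.0]
wrist_force: [-0.5, 0.7, -1.2]
opening: 0.0346
grasp_force: 30.3
```

```bash
python3 -m inch '[[0,0,0,0],[0,0,0,0],[0,0,0,0],[0,0,1,0],[0,0,5,0],[0,0,10,0],[0,0,10,0],[0,0,10,0]]' 7.5
python3 -m inch '[[-4,0,3,0],[-8,0,7,0],[-11.3,1,7,0],[-11.3,1,7,0],[-11.3,1,7,0],[-11.3,1,7,0],[-11.3,1,7,0],[-11.3,1,7,0]]' 8.5
python3 - <<'E'
from h import *
c=cam("wrist"); save(c,"w2")
print(padfit(c,"red",np.array((.457,.017))))
for k in("hood","jar","knob"):
  for r in bot.landmark_of(k,c)[:1]: print(k,r["score"],r["point"],ray(c,r["point"],.033))
c=cam("scene"); print(padfit(c,"black",np.array((.569,-.078))))
for n in("scene","side"):
  c=cam(n)
  for r in bot.landmark_of("knob",c)[:1]: print(n,r["score"],r["point"],ray(c,r["point"],.033))
E
```

```text
time: 7.65
ee_pos: [0.5691, -0.078, 0.1445]
tcp_rot: [180.0, 0.0, 90.0]
wrist_force: [0.1, -0.2, -0.0]
opening: 0.0749
grasp_force: 0.0
time: 8.65
ee_pos: [0.4562, -0.0681, 0.2139]
tcp_rot: [-180.0, -0.0, 90.0]
wrist_force: [-0.0, -0.2, -0.3]
opening: 0.0851
grasp_force: 0.0
(array([0.45519512, 0.01867954]), 256)
hood 0.68 [319.6, 92.8] [0.4540424  0.02281303 0.033     ]
jar 0.79 [453.9, 70.9] [0.58065747 0.04249977 0.033     ]
knob 0.74 [321.1, 93.5] [0.45548303 0.0221791  0.033     ]
(array([ 0.57303722, -0.081686  ]), 129)
scene 0.94 [282.9, 229.0] [ 0.56640278 -0.08390362  0.033     ]
side 0.85 [330.7, 220.8] [ 0.56816009 -0.08272197  0.033     ]
```

View pics/w2.png

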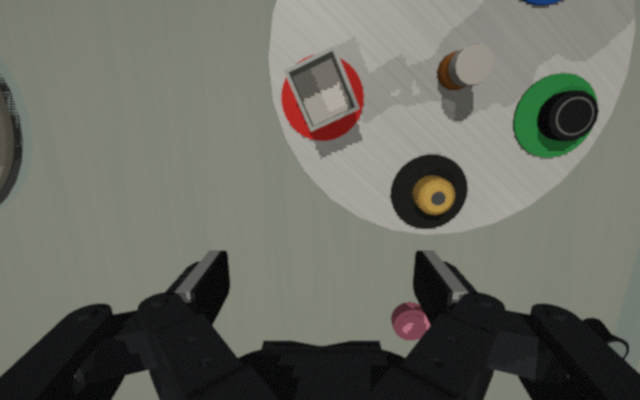

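The knob stands on the black pad, at (433,195). The hood's rim corners are about (284,73), (336,50), (359,112) and (308,134), so I'll compute its yaw from those.

```bash
python3 - <<'E'
from h import *
c=cam("wrist")
P=np.array([ray(c,p,.073)[:2] for p in((284,73),(336,50),(359,112),(308,134))])
print(P.round(4),P.mean(0))
for i in range(4):
    d=P[(i+1)%4]-P[i]; print(np.linalg.norm(d),np.degrees(np.arctan2(d[1],d[0])))
E
```

```text
[[ 0.4247  0.0356]
 [ 0.4674  0.053 ]
 [ 0.4877  0.0048]
 [ 0.4441 -0.0137]] [0.45599395 0.01994008]
0.046117702793762316 22.19767703966362
0.0523745527633711 -67.1891949277303
0.04738797899617495 -157.1293165396969
0.05293288459400549 111.43286572607272
```

```bash
python3 -m inch '[[0,4,0,8],[0,8.7,0,16],[0,8.7,-4,22.5],[0,8.7,-8,22.5],[0,8.7,-11,22.5],[0,8.7,-13.5,22.5],[0,8.7,-15,22.5],[0,8.7,-15.8,22.5]]' 8.5
python3 -m inch '[[0,0,0,0],[0,0,0,0],[0,0,0,0],[0,0,0,0],[0,0,0,0],[0,0,0,0],[0,0,0,0],[0,0,0,0]]' 0 30
```

```text
time: 10.15
ee_pos: [0.4559, 0.019, 0.0559]
tcp_rot: [-180.0, -0.0, 112.5]
wrist_force: [0.4, 0.6, 0.3]
opening: 0.0848
grasp_force: 0.0
time: 11.15
ee_pos: [0.4567, 0.019, 0.0574]
tcp_rot: [179.9, 0.0, 112.5]
wrist_force: [-1.4, 0.6, 6.8]
opening: 0.0456
grasp_force: 31.5
```

```bash
python3 -m inch '[[0,0,3,0],[0,0,7,0],[0,0,11,0],[5,3,11,0],[10,6,11,0],[15,9,11,0],[19.8,11.7,11,0],[19.8,11.7,11,0]]'
python3 -m inch '[[0,0,-2,0],[0,0,-6,0],[0,0,-8.5,0],[0,0,-9.8,0],[0,0,-10.5,0],[0,0,-10.8,0],[0,0,-10.9,0],[0,0,-10.9,0]]'
python3 - <<'E'
from h import *
c=cam("wrist"); print(padfit(c,"blue",np.array((.655,.136))))
for n in("scene","side"):
  c=cam(n); print(n,padfit(c,"blue",np.array((.655,.136)))); save(c,n+"3")
  for r in bot.landmark_of("hood",c)[:1]: print(n,r["score"],r["point"],ray(c,r["point"],.034))
E
```

```text
time: 12.15
ee_pos: [0.6558, 0.1377, 0.162]
tcp_rot: [-179.7, -0.1, 112.6]
wrist_force: [-1.3, -0.1, -1.5]
opening: 0.0456
grasp_force: 31.2
time: 13.15
ee_pos: [0.6543, 0.1361, 0.0579]
tcp_rot: [180.0, 0.0, 112.5]
wrist_force: [0.4, 1.1, -0.3]
opening: 0.0456
grasp_force: 31.2
(array([0.65523128, 0.13431066]), 434)
scene (array([0.6546663 , 0.13694464]), 92)
scene 0.65 [396.9, 194.8] [0.64384034 0.1312833  0.034     ]
side (array([0.65567873, 0.14113785]), 45)
side 0.76 [288.6, 153.2] [0.6563598  0.13699511 0.034     ]
```

View pics/scene3.png

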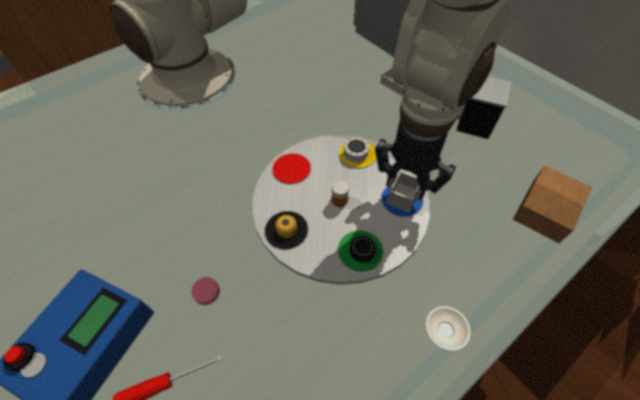

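The hood is over the blue pad at (403,200), centred to within a few mm, and the red pad (291,168) is now free. I'll release the hood and move on to look at the cap.

```bash
python3 -m inch '[[0,0,0,0],[0,0,0,0],[0,0,0,0],[0,0,1,0],[0,0,5,0],[0,0,10,0],[0,0,14,0],[0,0,14,0]]' 8.5
python3 -m inch '[[0,-5,0,-8],[0,-10,0,-16],[0,-15,0,-22.5],[3,-20,0,-22.5],[3,-22,0,-22.5],[3,-22,0,-22.5],[3,-22,0,-22.5],[3,-22,0,-22.5]]' 7.5
python3 - <<'E'
from h import *
c=cam("wrist"); save(c,"w4"); print(padfit(c,"green",np.array((.686,0))),padfit(c,"blue",np.array((.655,.136))))
for k in("cap","hood","jar"):
  for r in bot.landmark_of(k,c)[:2]: print(k,r["score"],r["point"],ray(c,r["point"],.033))
for n in("scene","side"):
  c=cam(n); print(n,padfit(c,"red",np.array((.457,.017))))
  for r in bot.landmark_of("cap",c)[:2]: print(n,r["score"],r["point"],ray(c,r["point"],.033))
E
```

```text
time: 14.4
ee_pos: [0.6553, 0.1363, 0.2023]
tcp_rot: [179.6, 0.1, 112.5]
wrist_force: [0.7, -0.3, 0.2]
opening: 0.0847
grasp_force: 0.0
time: 15.4
ee_pos: [0.6839, -0.0825, 0.1977]
tcp_rot: [180.0, -0.0, 90.1]
wrist_force: [0.5, 0.4, -0.9]
opening: 0.0748
grasp_force: 0.0Traceback (most recent call last):
  File "<stdin>", line 2, in <module>
  File "h.py", line 28, in padfit
    r=np.linalg.norm(P-guess,axis=1); P=P[(r<.055)&(r>.03)]
                     ~^~~~~~
ValueError: operands could not be broadcast together with shapes (0,) (2,)
```

View pics/w4.png

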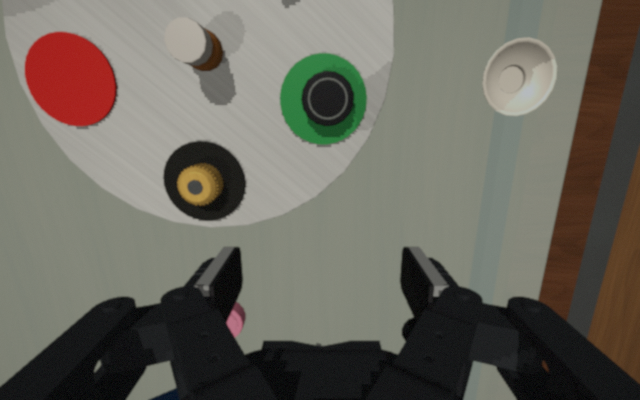

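The cap sits at (327,98) on green, the red pad (70,79) is free, and the jar and knob look fine. Blue is out of frame here, so I'll drop it from the measurement.

```bash
python3 - <<'E'
from h import *
c=cam("wrist"); print(padfit(c,"green",np.array((.686,0))),padfit(c,"red",np.array((.457,.017))))
for k in("cap","knob","jar"):
  for r in bot.landmark_of(k,c)[:1]: print(k,r["score"],r["point"],ray(c,r["point"],.033))
for n in("scene","side"):
  c=cam(n); print(n,padfit(c,"red",np.array((.457,.017))),padfit(c,"blue",np.array((.655,.136))))
  for r in bot.landmark_of("cap",c)[:2]: print(n,r["score"],r["point"],ray(c,r["point"],.033))
E
```

```text
(array([0.68490963, 0.00074079]), 246) (array([0.45740135, 0.01714457]), 258)
cap 0.96 [226.0, 315.1] [ 0.57826972 -0.22683227  0.033     ]
knob 0.58 [204.3, 183.8] [ 0.56867811 -0.07781249  0.033     ]
jar 0.67 [205.6, 52.0] [0.5813779  0.04082919 0.033     ]
scene (array([0.45917907, 0.01676919]), 45) (array([0.654821  , 0.13637714]), 103)
scene 0.88 [210.2, 292.6] [ 0.5893341  -0.24732359  0.033     ]
scene 0.74 [360.4, 251.7] [ 0.68953444 -0.00501512  0.033     ]
side (array([0.45802733, 0.01309669]), 100) (array([0.65893467, 0.13460447]), 32)
side 0.92 [402.3, 288.9] [ 0.54043002 -0.26397447  0.033     ]
side 0.66 [344.9, 173.2] [ 0.69531898 -0.00171245  0.033     ]
```

```bash
python3 -m inch '[[0.2,4,0,0],[0.2,8.4,0,0],[0.2,8.4,-4,0],[0.2,8.4,-8,0],[0.2,8.4,-11,0],[0.2,8.4,-13.5,0],[0.2,8.4,-15,0],[0.2,8.4,-15.4,0]]' 7.5
python3 -m inch '[[0,0,0,0],[0,0,0,0],[0,0,0,0],[0,0,0,0],[0,0,0,0],[0,0,0,0],[0,0,0,0],[0,0,0,0]]' 0 30
```

```text
time: 16.85
ee_pos: [0.6857, -0.0001, 0.0426]
tcp_rot: [-179.9, 0.0, 90.0]
wrist_force: [-0.5, 0.5, 0.5]
opening: 0.0752
grasp_force: 0.0
time: 17.85
ee_pos: [0.6867, -0.0, 0.0448]
tcp_rot: [179.9, 0.0, 90.0]
wrist_force: [0.7, 0.5, 5.7]
opening: 0.0447
grasp_force: 31.1
```

```bash
python3 -m inch '[[0,0,3,0],[0,0,7,0],[0,0,10,0],[-5,0.4,10,0],[-10,0.8,10,0],[-15,1.2,10,0],[-20,1.5,10,0],[-22.8,1.7,10,0]]'
python3 -m inch '[[0,0,-1,0],[0,0,-4,0],[0,0,-7,0],[0,0,-8.5,0],[0,0,-9.3,0],[0,0,-9.7,0],[0,0,-9.9,0],[0,0,-9.9,0]]'
python3 -m inch '[[0,0,0,0],[0,0,0,0],[0,0,0,0],[0,0,1,0],[0,0,5,0],[0,0,10,0],[0,0,14,0],[0,0,14,0]]' 7.5
python3 -m inch '[[2,1,1,0],[5.2,4,1,0],[5.2,4,1,0],[5.2,4,1,0],[5.2,4,1,0],[5.2,4,1,0],[5.2,4,1,0],[5.2,4,1,0]]' 8.5
python3 - <<'E'
from h import *
c=cam("wrist"); save(c,"w5"); print(padfit(c,"yellow",np.array((.514,.149))))
for r in bot.landmark_of("shutter",c)[:2]: print(r["score"],r["point"],ray(c,r["point"],.033))
for n in("scene","side"):
  c=cam(n); save(c,n+"5")
  for k in("cap","shutter"):
    for r in bot.landmark_of(k,c)[:3]: print(n,k,r["score"],r["point"],ray(c,r["point"],.033))
E
```

```text
time: 18.85
ee_pos: [0.456, 0.0171, 0.1437]
tcp_rot: [180.0, -0.0, 90.0]
wrist_force: [-0.5, 0.3, 0.8]
opening: 0.0448
grasp_force: 30.9
time: 19.85
ee_pos: [0.4583, 0.017, 0.0448]
tcp_rot: [180.0, -0.0, 90.0]
wrist_force: [0.4, -0.8, 0.2]
opening: 0.0445
grasp_force: 30.9
time: 20.85
ee_pos: [0.4594, 0.0171, 0.1882]
tcp_rot: [179.7, -0.0, 90.0]
wrist_force: [0.6, 0.8, -0.5]
opening: 0.0746
grasp_force: 0.0
time: 21.85
ee_pos: [0.51, 0.0569, 0.1945]
tcp_rot: [180.0, -0.0, 90.0]
wrist_force: [-0.3, 0.6, -0.5]
opening: 0.0847
grasp_force: 0.0
(array([0.51220307, 0.15012673]), 254)
0.94 [322.2, 93.4] [0.5104174  0.14594435 0.033     ]
scene cap 0.65 [208.6, 293.1] [ 0.58842791 -0.24980459  0.033     ]
scene cap 0.59 [291.4, 166.7] [0.45718348 0.01534821 0.033     ]
scene cap 0.26 [401.6, 201.6] [0.66034341 0.12744118 0.033     ]
scene shutter 0.8 [357.8, 155.7] [0.52114451 0.14056521 0.033     ]
side cap 0.69 [402.0, 288.1] [ 0.54131475 -0.26276513  0.033     ]
side cap 0.56 [251.9, 225.2] [0.45526188 0.00767014 0.033     ]
side shutter 0.95 [233.9, 178.9] [0.51067363 0.1440712  0.033     ]
side shutter 0.24 [289.7, 153.4] [0.65861489 0.13580214 0.033     ]
```

View pics/w5.png

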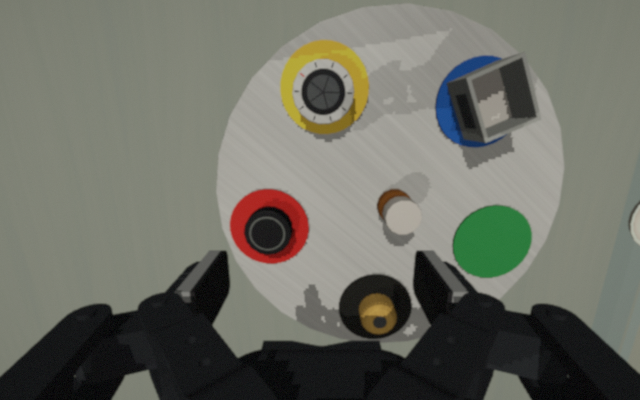

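View pics/side5.png

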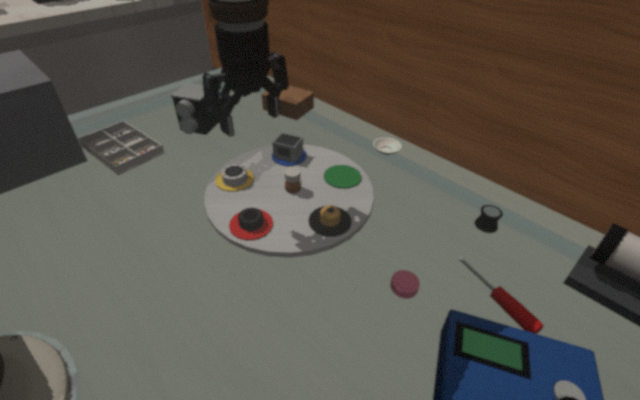

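Everything looks right: cap on red (268,231), hood on blue, green pad free, shutter at (324,91). Next is the shutter.

```bash
python3 -m inch '[[0.1,4,0,0],[0.1,8.9,0,0],[0.1,8.9,-4,0],[0.1,8.9,-8,0],[0.1,8.9,-11,0],[0.1,8.9,-13.5,0],[0.1,8.9,-14.6,0],[0.1,8.9,-14.9,0]]' 8.5
python3 -m inch '[[0,0,0,0],[0,0,0,0],[0,0,0,0],[0,0,0,0],[0,0,0,0],[0,0,0,0],[0,0,0,0],[0,0,0,0]]' 0 40
```

```text
time: 23.25
ee_pos: [0.5109, 0.146, 0.0452]
tcp_rot: [-180.0, 0.0, 90.0]
wrist_force: [0.7, -0.5, -0.6]
opening: 0.0847
grasp_force: 0.0
time: 24.25
ee_pos: [0.5116, 0.1462, 0.0466]
tcp_rot: [179.9, -0.0, 90.0]
wrist_force: [-1.7, 0.1, 5.7]
opening: 0.0505
grasp_force: 41.5
```

```bash
python3 -m inch '[[0,0,3,0],[0,0,7,0],[0,0,11,0],[4.5,-3.5,11,0],[9,-7.5,11,0],[13,-11,11,0],[17.4,-14.5,11,0],[17.4,-14.5,11,0]]'
python3 -m inch '[[0,0,-2,0],[0,0,-6,0],[0,0,-8.5,0],[0,0,-9.8,0],[0,0,-10.5,0],[0,0,-10.8,0],[0,0,-10.9,0],[0,0,-10.9,0]]'
python3 -m inch '[[0,0,0,0],[0,0,0,0],[0,0,0,0],[0,0,1,0],[0,0,5,0],[0,0,10,0],[0,0,14,0],[0,0,14,0]]' 8.5
python3 -m inch '[[-5,-4,1,0],[-10,-8,1,0],[-11.7,-12,1,0],[-11.7,-17,1,0],[-11.7,-17,1,0],[-11.7,-17,1,0],[-11.7,-17,1,0],[-11.7,-17,1,0]]' 7.5
python3 - <<'E'
from h import *
c=cam("wrist"); save(c,"w6"); print(padfit(c,"black",np.array((.569,-.078))))
for k in("knob","shutter"):
  for r in bot.landmark_of(k,c)[:2]: print(k,r["score"],r["point"],ray(c,r["point"],.033))
E
```

```text
time: 25.25
ee_pos: [0.6868, -0.0017, 0.1527]
tcp_rot: [-179.9, 0.0, 89.8]
wrist_force: [-0.5, 0.6, -1.3]
opening: 0.0503
grasp_force: 42.1
time: 26.25
ee_pos: [0.6853, 0.001, 0.0469]
tcp_rot: [180.0, -0.0, 90.0]
wrist_force: [-0.2, 0.2, -0.9]
opening: 0.0503
grasp_force: 42.1
time: 27.25
ee_pos: [0.6864, 0.001, 0.1914]
tcp_rot: [179.6, 0.0, 90.0]
wrist_force: [-0.3, -1.0, -0.6]
opening: 0.0851
grasp_force: 0.0
time: 28.25
ee_pos: [0.5682, -0.1681, 0.1962]
tcp_rot: [-180.0, -0.0, 90.1]
wrist_force: [-0.0, 0.0, 0.7]
opening: 0.0749
grasp_force: 0.0
(array([ 0.56812762, -0.07602847]), 249)
knob 0.66 [321.9, 88.5] [ 0.56814419 -0.07472221  0.033     ]
```

View pics/w6.png

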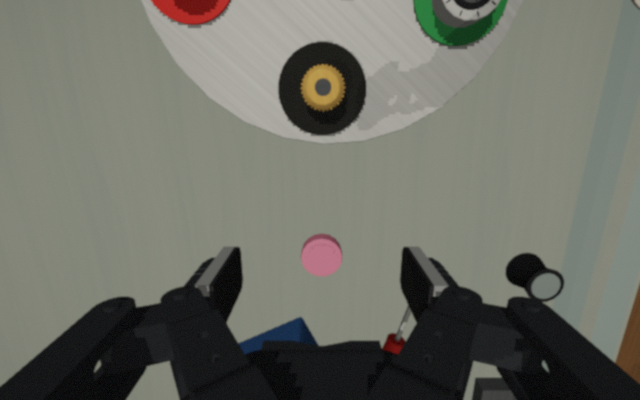

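The knob is well centred on black at (322,88). I'll take it to yellow.

```bash
python3 -m inch '[[0,4,0,0],[0,9.2,0,0],[0,9.2,-4,0],[0,9.2,-8,0],[0,9.2,-11,0],[0,9.2,-13.5,0],[0,9.2,-14.8,0],[0,9.2,-15.2,0]]' 7.5
python3 -m inch '[[0,0,0,0],[0,0,0,0],[0,0,0,0],[0,0,0,0],[0,0,0,0],[0,0,0,0],[0,0,0,0],[0,0,0,0]]' 0 30
```

```text
time: 29.4
ee_pos: [0.5679, -0.0769, 0.044]
tcp_rot: [-180.0, -0.0, 90.0]
wrist_force: [0.5, 0.5, 0.1]
opening: 0.0753
grasp_force: 0.0
time: 30.4
ee_pos: [0.5686, -0.0771, 0.0455]
tcp_rot: [179.9, 0.0, 90.0]
wrist_force: [-1.0, 0.8, 5.8]
opening: 0.0345
grasp_force: 30.3
```

```bash
python3 -m inch '[[0,0,4,0],[0,0,10,0],[-1,4,11,0],[-2.2,9,11,0],[-3.5,14,11,0],[-4.7,19,11,0],[-5.5,22.6,11,0],[-5.5,22.6,11,0]]'
python3 -m inch '[[0,0,-2,0],[0,0,-6,0],[0,0,-8.5,0],[0,0,-9.8,0],[0,0,-10.5,0],[0,0,-10.8,0],[0,0,-10.9,0],[0,0,-10.9,0]]'
python3 -m inch '[[0,0,0,0],[0,0,0,0],[0,0,0,0],[0,0,1,0],[0,0,5,0],[0,0,10,0],[0,0,14,0],[0,0,14,0]]' 7.5
python3 -m inch '[[0,-4,5,0],[2,-8,8,0],[6,-12,8,0],[6.5,-16,8,0],[6.5,-16,8,0],[6.5,-16,8,0],[6.5,-16,8,0],[6.5,-16,8,0]]' 7.5
python3 - <<'E'
from h import *
Z=dict(yellow="knob",red="cap",blue="hood",green="shutter")
G=dict(yellow=(.514,.149),red=(.457,.017),blue=(.655,.136),green=(.685,.001))
for n in("wrist","scene","side"):
  c=cam(n); save(c,n+"7")
  for p,k in Z.items():
    try: print(n,p,padfit(c,p,np.array(G[p]))[0].round(4))
    except Exception: pass
    for r in bot.landmark_of(k,c)[:2]: print("   ",k,round(r["score"],2),np.round(r["point"]),ray(c,r["point"],.033).round(4))
E
```

```text
time: 31.4
ee_pos: [0.5124, 0.1511, 0.1544]
tcp_rot: [180.0, -0.0, 90.2]
wrist_force: [0.0, -0.8, -1.1]
opening: 0.0347
grasp_force: 30.4
time: 32.4
ee_pos: [0.5133, 0.1491, 0.0459]
tcp_rot: [180.0, -0.0, 90.0]
wrist_force: [-0.1, 0.5, -1.1]
opening: 0.0346
grasp_force: 30.4
time: 33.4
ee_pos: [0.5144, 0.1494, 0.1896]
tcp_rot: [179.7, -0.1, 90.0]
wrist_force: [0.1, -0.2, 0.3]
opening: 0.0751
grasp_force: 0.0
time: 34.4
ee_pos: [0.5778, -0.0101, 0.2655]
tcp_rot: [180.0, -0.0, 90.1]
wrist_force: [0.0, -0.8, 0.5]
opening: 0.0751
grasp_force: 0.0
wrist yellow [0.5125 0.1504]
    knob 0.84 [260.  26.] [0.5119 0.1505 0.033 ]
wrist red [0.4571 0.0173]
    cap 0.91 [218. 155.] [0.4558 0.015  0.033 ]
    cap 0.89 [312. 329.] [ 0.5654 -0.2248  0.033 ]
wrist blue [0.6548 0.139 ]
    hood 0.66 [392.  39.] [0.6527 0.1391 0.033 ]
wrist green [0.6846 0.0012]
    shutter 0.84 [412. 164.] [0.6854 0.004  0.033 ]
scene yellow [0.514  0.1455]
    knob 0.74 [356. 153.] [0.5139 0.1423 0.033 ]
scene red [0.4585 0.0141]
    cap 0.72 [210. 293.] [ 0.5893 -0.2477  0.033 ]
    cap 0.67 [294. 166.] [0.4592 0.0212 0.033 ]
scene blue [0.6546 0.1365]
    hood 0.6 [398. 196.] [0.6462 0.1327 0.033 ]
    hood 0.34 [340. 201.] [0.5856 0.0372 0.033 ]
scene green [ 6.858e-01 -3.000e-04]
    shutter 0.77 [361. 250.] [ 0.688  -0.0022  0.033 ]
side yellow [0.5132 0.1549]
    knob 0.72 [234. 177.] [0.515  0.1499 0.033 ]
    knob 0.67 [342. 174.] [6.898e-01 5.000e-04 3.300e-02]
side red [0.4569 0.017 ]
    cap 0.96 [406. 286.] [ 0.5501 -0.2644  0.033 ]
    cap 0.61 [253. 223.] [0.4603 0.0108 0.033 ]
side blue [0.6582 0.135 ]
    hood 0.6 [289. 154.] [0.6567 0.1364 0.033 ]
side green [ 0.6907 -0.0012]
    shutter 0.74 [344. 175.] [ 0.6896 -0.0032  0.033 ]
    shutter 0.55 [231. 179.] [0.5058 0.1472 0.033 ]
```

View pics/wrist7.png

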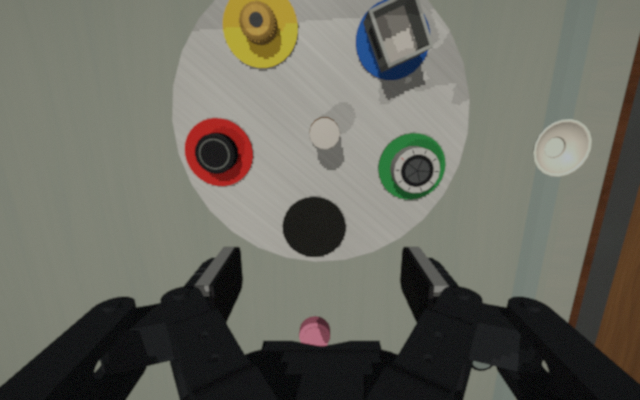

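View pics/scene7.png

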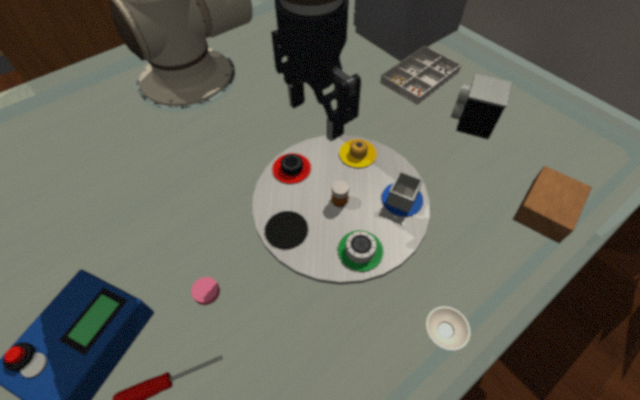

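Both views show all four parts upright and centred within a few mm: knob on yellow (258,20 in the wrist view), cap on red, hood on blue and shutter on green. Black is empty and the jar hasn't moved, so I'm handing it in.

```bash
python3 -c "from workcell import bot; print(bot.job_done())"
```

```text
the job is handed in; nothing more can be done
None
```

I handed the job in at about 35 s of robot time: the knob is on yellow, the cap on red, the hood on blue and the shutter on green, each upright and within a few mm of its pad's centre in the last camera check, with the black pad empty and the jar undisturbed; the hand-in call returned no verdict.

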